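# Take apart the sterilised stack

### The job

Take the sterilised stack apart from the top down: stand the little cup upright in the round dish, shingle the three loose lids in a straight row along the middle of the drying tray, and set the closed box flat in the rectangular dish, lengthwise. For the row, lay the smallest lid flat and lengthwise about 1 cm from the tray's tall end stop, then the middle lid in line with its near end resting on top of the smallest, then the largest likewise on top of the middle one, each overlapping the one before by about 2 cm with its other end down on the tray floor. Leave the bottle and the beaker alone.

Things in the scene. Friction and masses are not known exactly. Their poses are not given: they have to be found in the camera images.
- cup: small straight open stainless-steel cup, 32 mm outside diameter, 34 mm high, wall 3 mm, about 60 g; top of the stack, standing on the smallest lid. Origin: centre of its underside, z up.
- lid_small: the smallest of three loose flat stainless-steel lids, a solid rounded slab 56 x 38 x 10 mm (x long side, y, z). Origin: centre of the underside, z up. It starts lying on the middle lid, under the cup, lengthwise along it within about 3 degrees and centred to about 3 mm. About 60 g.
- lid_medium: the middle-sized of three loose flat stainless-steel lids, a solid rounded slab 74 x 47 x 10 mm (x long side, y, z). Origin: centre of the underside, z up. It starts lying on the largest lid, under the smallest, lengthwise along it within about 3 degrees and centred to about 3 mm. About 80 g.
- lid_large: the largest of three loose flat stainless-steel lids, a solid rounded slab 92 x 56 x 10 mm (x long side, y, z). Origin: centre of the underside, z up. It starts lying on the closed box, under the middle lid, lengthwise along it within about 3 degrees and centred to about 3 mm. About 110 g.
- box: closed dark-steel instrument box, a plain rounded block 124 x 68 x 36 mm (x long side, y, z), about 0.4 kg, its lid does not come off; bottom of the stack, standing on the table. Grip it across the 68 mm. Origin: centre of its underside, z up.
- tray: shallow aluminium drying tray, fixed, 237 x 130 mm outside, 225 x 120 mm inside, floor 4 mm above the table, three rims rising 8 mm above the floor; the short wall at its +x end is the dark end stop, rising 22 mm above the floor, inner face at x = +112.5 mm. Origin: centre of its underside on the table; x runs along its length towards the stop, z up. It can point any way.
- box_dish: shallow grey enamelled rectangular dish for the box, fixed to the table, 160 x 104 mm outside, 148 x 92 mm inside (x long side), floor 4 mm above the table, rim rising 6 mm above the floor. Origin: centre of its underside.
- cup_dish: shallow grey enamelled round dish for the cup, fixed to the table, 66 mm outside diameter at the rim, about 56 mm inside, floor 4 mm above the table, rim rising 6 mm above the floor. Origin: centre of its underside.
- bottle: bystander: glass bottle with a cork-coloured stopper, 64 mm diameter, 150 mm high, standing beyond the work on the left (+y). Origin: centre of its underside. Not to be disturbed.
- beaker: bystander: empty glass beaker, 66 mm diameter, 85 mm high, standing beyond the work on the right (-y). Origin: centre of its underside. Not to be disturbed.

How it is judged:
At the end, for the whole second after the job is handed in: Cup upright in round dish, box flat and lengthwise (0.3 rad) in its dish; small lid flat, end under 32 mm from the stop; medium on small and large on medium overlapping 10-32 mm, sloping 0.06-0.35 rad; lids within 18 mm of the tray's midline and 0.3 rad; all at rest (horizontal distance between cup and cup_dish below 0.0135 m and z of cup in the frame of cup_dish below 0.007 m and angle between cup's own z axis and vertical below 0.1 rad and x of box in the frame of box_dish between -0.015 and 0.015 m and y of box in the frame of box_dish between -0.015 and 0.015 m and z of box in the frame of box_dish below 0.007 m and angle between each of box, lid_small's own z axis and vertical below 0.05 rad and angle between the x axis of box and the x axis of box_dish, either way round below 0.3 rad and y of lid_small in the frame of tray between -0.018 and 0.018 m and angle between the x axis of each of lid_small, lid_medium, lid_large and the x axis of tray, either way round below 0.3 rad and z of lid_small in the frame of tray below 0.008 m and y of lid_medium in the frame of tray between -0.018 and 0.018 m and z of each of lid_medium, lid_large in the frame of tray below 0.018 m and y of lid_large in the frame of tray between -0.018 and 0.018 m and x of lid_small in the frame of tray between 0.0525 and 0.086 m and horizontal distance between lid_small and lid_medium between 0.033 and 0.055 m and horizontal distance between lid_medium and lid_large between 0.051 and 0.073 m and x of lid_medium in the frame of tray below 0.05 m and x of lid_large in the frame of tray below -0.005 m and angle between lid_medium's own z axis and vertical between 0.06 and 0.35 rad and angle between lid_large's own z axis and vertical between 0.06 and 0.35 rad and linear speed of each of cup, lid_small, lid_medium, lid_large, box below 0.02 m/s and angular speed of each of cup, lid_small, lid_medium, lid_large, box below 0.2 rad/s); the robot touches nothing.
It fails at once if the bottle is pushed more than 20 mm or tipped over (distance of bottle from where it was at the start of the episode above 0.02 m or angle between bottle's own z axis and vertical above 0.5 rad).
It fails at once if the beaker is pushed more than 20 mm or tipped over (distance of beaker from where it was at the start of the episode above 0.02 m or angle between beaker's own z axis and vertical above 0.5 rad).
It also fails if it takes over 128 s, if anything falls off the work surface, if the arm or the gripper's body presses on something with over 40 N, if the wrist force passes 120 N, or if a joint passes its speed limit or range.

### The arm

A 7-joint arm with a two-finger parallel gripper is mounted at the origin on the work surface. World frame = base frame: x ahead of the robot, y to its left, z up, the work surface at z = 0. Lengths are in m, angles in rad, forces in N, time in s.
With the tool pointing down it reaches from about 0.425 to 0.925 m from the base axis. Payload 6.8 kg.
Tool frame: the origin (TCP) lies on the front face of the gripper's body, between the roots of the fingers; the fingertips stand 73 mm ahead of it and the grasp point (between the pads) lies 54 mm ahead of it (env.nose_length is the distance from the TCP to the fingertips, in m); z points along the fingers, y is the direction in which the jaws open and shut (so a half turn about z gives the same grasp; the last joint's range is limited). The gripper opens to 85 mm and grips with 20 to 120 N. Pads are 22 mm wide; open, the fingers measure 114 mm over their backs; the gripper's body (76 mm by 85 mm) begins 54 mm behind the grasp point. The pads swing forward as they close: fully open they stand 13 mm farther back than shut.
Start: joints at [-1.444, 0.477, 0.022, 1.555, -0.011, 1.109, -0.083], TCP at [0.157, 0.656, 0.304] pointing down, gripper open.
Joint ranges: [-2.96, 2.96], [-0.34, 2.1], [-1.41, 1.46], [0.24, 2.44], [-1.37, 4.51], [0.17, 1.92], [-2.96, 2.96]. Speed limits (rad/s): [2.39, 2.39, 3.14, 3.14, 3.14, 3.14, 3.14].

### API

Orientations are given as a unit quaternion [w, x, y, z].
In Python, from cell import env, kin, camera, calibration, job gives the robot as it stands. The module is installed in compiled form; this text tells all that it offers. Calls block until the motion is done:
- env.reach(position, orientation): joint-space move of the TCP to a pose.
- env.movel(position, velocity=0.15, rot=None, stop_force=None): straight line of the TCP; rot=None keeps the orientation; velocity is the mean speed in m/s. With stop_force (N) it stops when the force on the tool has changed by that much, and returns True; else False.
- env.goto_joints(angles): joint-space move.
- env.grip(opening, f_grip=None): finger opening in m; f_grip is the grip in N (None keeps the last); returns when the fingers have stopped.
- env.dwell(seconds).
- kin.inverse_kinematics(position, orientation): joint angles nearest the present ones, or None.
- env.get_state(): the state.
- camera(name): name is "scene" or "top"; returns (picture, depth): 400x640x3 uint8, blue, green, red; 400x640 float32, m along the optical axis (not along the pixel's ray), 0 where there is no reading.
- calibration(name): a dict with "fx", "fy", "cx", "cy" (pixels), "rvec" (rotation vector, rad) and "tvec" (3), from world to camera coordinates, as OpenCV has them. Camera axes: x right, y down, z forward; pixel columns grow to the right and rows downward; lengths in m; the calibration is good to about 2 mm. A picture is of the moment at which its call begins. calibration takes no time and is no camera call.
A pose or a line that the arm cannot do raises env.PlanningError and nothing moves.
- job.job_done(): hands the job in, once; it reports no verdict.
The state is a dict: "time": time; "qpos": joint angles; "joint_velocities": joint speeds; "joint_torque": joint torques, N m; "tcp_pos": TCP position; "orientation": TCP orientation; "force": force on the tool from outside, world axes, zero at the start; "torque": the same for the moment, N m; "opening": finger opening in m.
Only numpy, scipy, OpenCV 4.12 (cv2) and the standard library are available. Lean on these libraries where they do the work, as an engineer would, in place of code of your own. Each camera call takes 0.05 s, during which the arm holds its last target.

## Working session

There is one attempt and no reset: what is moved stays moved. The work goes in short steps, each a Python script; the robot and the scene stay as the last script left them, time stands still between calls to the robot, and variables do not carry over. Pictures are saved under pics/ and viewed, and the job is handed in when it is done.

```bash
ls; mkdir -p pics
cat > h.py <<'E'
import numpy as np, cv2
from cell import env, kin, camera, calibration, job
def cloud(name):
    im,d=camera(name); c=calibration(name)
    R,_=cv2.Rodrigues(np.array(c["rvec"],float)); t=np.array(c["tvec"],float).ravel()
    v,u=np.mgrid[0:d.shape[0],0:d.shape[1]]
    P=np.stack([(u-c["cx"])/c["fx"]*d,(v-c["cy"])/c["fy"]*d,d],-1)
    W=(P-t)@R
    W[d==0]=np.nan
    return im,d,W
E
python3 - <<'E'
from h import *
for n in("top","scene"):
    im,d,W=cloud(n); cv2.imwrite(f"pics/{n}0.png",im); np.save(f"{n}0.npy",W)
    c=calibration(n);R,_=cv2.Rodrigues(np.array(c["rvec"],float));print(n,c,-R.T@np.array(c["tvec"]).ravel())
print(env.get_state(), env.nose_length)
E
```

```text
pics
top {'fx': 457.96619046324616, 'fy': 457.96619046324616, 'cx': 322.56840760163544, 'cy': 200.65738162931893, 'rvec': array([ 2.10417056, -2.14414602,  0.19510014]), 'tvec': array([0.02128223, 0.60492431, 0.81769519])} [0.44505874 0.01036382 0.91478253]
scene {'fx': 478.9627107905375, 'fy': 478.9627107905375, 'cx': 326.15992052799163, 'cy': 203.63670292952952, 'rvec': array([ 2.16934137,  1.48792944, -0.45868486]), 'tvec': array([-0.19588655, -0.41999104,  1.28776905])} [ 1.06235137 -0.18659942  0.84243895]
{'time': 0.1, 'qpos': array([-1.44412742,  0.47774568,  0.02239992,  1.55637479, -0.011523  ,
        1.1092526 , -0.08311196]), 'joint_velocities': array([-0.00057965, -0.00224371,  0.00027436, -0.00328955,  0.00281934,
        0.00172435, -0.00168575]), 'joint_torque': array([ 4.53908040e-03, -5.97761965e+01,  1.61380850e+00, -2.81954491e+01,
        1.28335730e-02,  5.00625363e-03, -1.31546358e-06]), 'tcp_pos': array([0.15695145, 0.65607501, 0.30299561]), 'orientation': array([-3.35362828e-05,  1.17141492e-01,  9.93114892e-01, -8.25081543e-04]), 'force': array([ 0.53341495, -0.69671028,  0.66803597]), 'torque': array([ 0.01826569, -0.02818427,  0.03588571]), 'opening': 0.08540587922828907} 0.0726
```

View pics/top0.png

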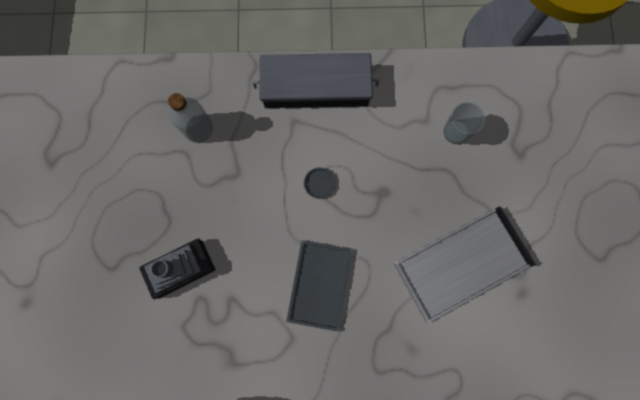

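View pics/scene0.png

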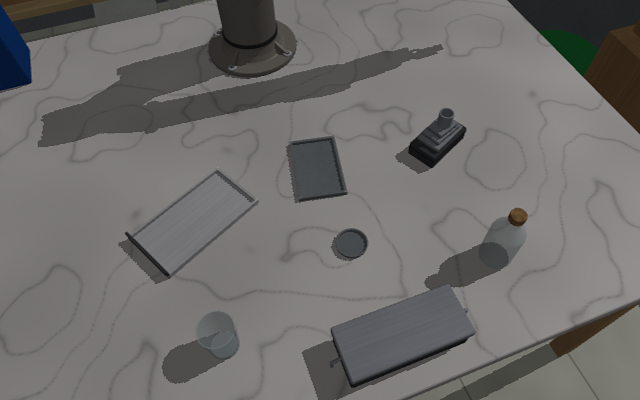

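The top view shows the stack at about (178,270), the cup dish at (321,183), the box dish at (322,285) and the tray at (467,264) with its dark stop at the upper right (518,236). The bottle is at (195,120) and the beaker at (463,122). Next I'll measure them.

```bash
cat > meas.py <<'E'
from h import *
def rect(W,mask,label):
    n,l,s,c=cv2.connectedComponentsWithStats(mask.astype(np.uint8))
    k=1+np.argmax(s[1:,4]); m=l==k
    p=W[m][:,:2].astype(np.float32)
    (cx,cy),(w,h),a=cv2.minAreaRect(p)
    if w<h: w,h=h,w; a+=90
    print(label,"n",m.sum(),"c",round(cx,4),round(cy,4),"wh",round(w,4),round(h,4),"ang",round((a+90)%180-90,2),"z",np.round(np.percentile(W[m][:,2],[5,50,95]),4), "mean",p.mean(0))
    return m
E
python3 - <<'E'
from meas import *
W=np.load("top0.npy")
def box(x0,x1,y0,y1):
    m=np.zeros(W.shape[:2],bool); m[y0:y1,x0:x1]=1; return m
z=W[...,2]
print("table z",np.nanpercentile(z[300:380,400:600],[5,50,95]), np.nanpercentile(z[330:390,10:150],[5,50,95]))
st=box(120,235,225,310)
for lo,hi in((.030,.0405),(.041,.051),(.051,.061),(.061,.075),(.08,.115),(.025,.2)):
    rect(W,st&(z>lo)&(z<hi),f"stack {lo}-{hi}")
rect(W,box(380,550,195,330)&(z>.0022),"tray")
rect(W,box(480,550,195,280)&(z>.018),"stop")
rect(W,box(280,365,230,340)&(z>.0022),"boxdish")
rect(W,box(295,350,160,205)&(z>.0022),"cupdish")
E
```

```text
table z [-0.00316389 -0.00050751  0.00274804] [-0.00315825 -0.00054696  0.00208562]
stack 0.03-0.0405 n 854 c 0.4844 0.2935 wh 0.1247 0.0684 ang -64.56 z [0.0325 0.0352 0.0383] mean [0.4840027  0.28326377]
stack 0.041-0.051 n 440 c 0.4838 0.296 wh 0.0926 0.0567 ang -64.56 z [0.0425 0.0454 0.0485] mean [0.48536274 0.28721642]
stack 0.051-0.061 n 373 c 0.4822 0.2962 wh 0.0753 0.0475 ang -66.77 z [0.0528 0.0555 0.0586] mean [0.480467  0.2843913]
stack 0.061-0.075 n 334 c 0.4822 0.299 wh 0.057 0.0382 ang -69.23 z [0.0629 0.0656 0.0702] mean [0.4819703  0.28858942]
stack 0.08-0.115 n 205 c 0.4816 0.3008 wh 0.0307 0.0307 ang -49.48 z [0.0819 0.0952 0.1008] mean [0.48156452 0.3004441 ]
stack 0.025-0.2 n 2395 c 0.4843 0.2935 wh 0.1248 0.0685 ang -64.23 z [0.0329 0.046  0.092 ] mean [0.48288843 0.28710938]
tray n 6888 c 0.4867 -0.2671 wh 0.2511 0.1381 ang -63.69 z [0.0025 0.0043 0.0159] mean [ 0.48399562 -0.26570982]
stop n 314 c 0.536 -0.3648 wh 0.1292 0.0081 ang 26.07 z [0.019  0.0249 0.0277] mean [ 0.53457385 -0.364731  ]
boxdish n 3695 c 0.4485 0.0192 wh 0.1639 0.1084 ang -11.76 z [0.0025 0.0044 0.0105] mean [0.4468321  0.01894721]
cupdish n 680 c 0.6523 0.0158 wh 0.0647 0.0637 ang -42.58 z [0.0025 0.0049 0.0104] mean [0.65299976 0.01583543]
```

Run:
```python
import numpy as np,cv2
im=cv2.imread("pics/top0.png"); a=cv2.resize(im[225:315,120:240],None,fx=5,fy=5,interpolation=cv2.INTER_CUBIC)
cv2.imwrite("pics/stack_zoom.png",a)
W=np.load("top0.npy"); np.set_printoptions(linewidth=250)
print((W[250:300:3,135:220:4,2]*1000).round().astype(int))
```

```text
[[                  -2                   -1                    1                    3                    0                    1                   -1                    1                    1                   -2                   35
                    42                   57                   47                   41                   35                   33                   30                    0                   -1                   -4                   -3]
 [                  -1                    0                    1                    0                    1                    1                   -2                    1                   34                   46                   52
                    58                   55                   46                   46                   37                   33                   36                   11                   -1                   -1                    1]
 [                   1                    0                    0                    0                   -1                   -2                    1                  
[... 6199 characters left out ...]
  1                   -1                    1                    0                   -2                    0                    1                   -3                    1]
 [                   0                    1                   -1                   -4                    1                   29                   -2 -9223372036854775808                   -1                   -1                   -2
                     0                   -1                   -2                    3                   -4                    0                   -1                   -1                   -1                   -1                    2]]<stdin>:5: RuntimeWarning: invalid value encountered in cast
```

View pics/stack_zoom.png

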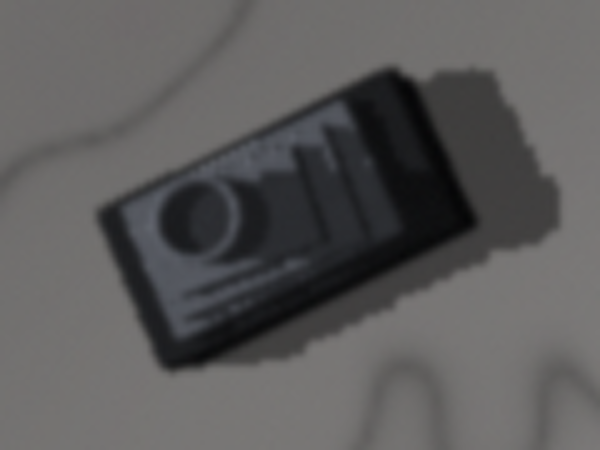

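Run:
```python
from meas import *
from scipy.optimize import minimize
W=np.load("top0.npy"); S=np.load("scene0.npy")
def fit(P,c0,a0,L,B,zlo,zhi,label,pad=0.05,stop=False):
    # IoU-like fit: points inside rect should be raised, outside table
    P=P[np.isfinite(P).all(-1)]
    d=P[:,:2]-c0; P=P[np.hypot(*d.T)<np.hypot(L,B)/2+.03]
    raised=np.clip((P[:,2]-0)/.004,-.5,1.5)-.5   # >0 raised
    def cost(p):
        a=np.radians(p[2]); d=P[:,:2]-p[:2]
        x=d@[np.cos(a),np.sin(a)]; y=d@[-np.sin(a),np.cos(a)]
        s=.0015
        ins=1/(1+np.exp(-(L/2-abs(x))/s))/(1+np.exp(-(B/2-abs(y))/s))
        return -(ins*raised).sum()
    best=min((minimize(cost,[c0[0]+dx,c0[1]+dy,a0],method="Nelder-Mead",options=dict(initial_simplex=[[c0[0],c0[1],a0],[c0[0]+.005,c0[1],a0],[c0[0],c0[1]+.005,a0],[c0[0],c0[1],a0+2]],xatol=1e-5,fatol=1e-3)) for dx,dy in((0,0),)),key=lambda r:r.fun)
    print(label,best.x.round(4),round(best.fun,1))
for n,Q in(("top",W),("scene",S)):
    Q=Q.reshape(-1,3)
    fit(Q,np.array([.4855,-.263]),-63.9,.237,.130,0,0,n+" tray")
    fit(Q,np.array([.4485,.019]),-11.8,.160,.104,0,0,n+" boxdish")
    fit(Q,np.array([.653,.0158]),0,.058,.058,0,0,n+" cupdish(sq)")
    P=Q[np.isfinite(Q).all(1)]
    for lab,c,r,zl,zh in(("bottle",(.76,.26),.1,.01,.2),("beaker",(.76,-.28),.1,.01,.1),("greybox",(.85,.0),.17,.03,.4)):
        m=(np.hypot(P[:,0]-c[0],P[:,1]-c[1])<r)&(P[:,2]>zl)&(P[:,2]<zh)
        if m.sum(): print(n,lab,m.sum(),P[m].min(0).round(3),P[m].max(0).round(3))
    m=(P[:,2]>.085)&(P[:,2]<.115)&(np.hypot(P[:,0]-.4816,P[:,1]-.3008)<.03)
    if m.sum(): print("cup",cv2.minEnclosingCircle(P[m][:,:2].astype(np.float32)),P[m].mean(0))
    m=(P[:,2]>.02)&(P[:,2]<.028)&(np.hypot(P[:,0]-.535,P[:,1]+.365)<.08)
    if m.sum(): print("stop",cv2.minAreaRect(P[m][:,:2].astype(np.float32)),P[m].mean(0))
```

```text
top tray [  0.4835  -0.2629 -63.2108] -3586.1
top boxdish [  0.448    0.0187 -11.2932] -1925.9
top cupdish(sq) [6.53800e-01 1.60000e-02 4.02449e+01] -315.9
top bottle 1465 [0.742 0.235 0.01 ] [0.803 0.298 0.154]
top beaker 1100 [ 0.724 -0.302  0.01 ] [ 0.788 -0.237  0.088]
top greybox 5476 [ 0.811 -0.109  0.03 ] [0.909 0.149 0.066]
cup ((0.4820551574230194, 0.3009345829486847), 0.016165591776371002) [0.48158282 0.30044049 0.09548841]
stop ((0.5356431007385254, -0.3649084270000458), (0.1284903883934021, 0.008103424683213234), 26.067012786865234) [ 0.53592136 -0.36432892  0.02477582]
scene tray [  0.4828  -0.2633 -63.0373] -4313.3
scene boxdish [  0.4468   0.018  -11.4232] -1665.1
scene cupdish(sq) [  0.6475   0.0163 -14.4378] -367.9
scene bottle 1892 [0.742 0.234 0.01 ] [0.805 0.294 0.152]
scene beaker 1368 [ 0.722 -0.303  0.01 ] [ 0.788 -0.238  0.089]
scene greybox 7899 [ 0.81  -0.111  0.03 ] [0.908 0.149 0.066]
cup ((0.4808700680732727, 0.30016669631004333), 0.017367571592330933) [0.48176038 0.2995068  0.0941572 ]
stop ((0.5343832969665527, -0.3655252754688263), (0.13000498712062836, 0.005745546892285347), 26.795137405395508) [ 0.53674556 -0.36459379  0.02612224]
```

```bash
cat >> h.py <<'E'
from scipy.spatial.transform import Rotation as Ro
TRAY=np.array([.4832,-.2631]); TA=np.radians(-63.3)
def tx(x,y=0): # tray frame xy->world
    return TRAY+np.array([np.cos(TA)*x-np.sin(TA)*y, np.sin(TA)*x+np.cos(TA)*y])
def quat(a,tilt=0.): 
    # tool x horiz along angle a (rad), z down; tilt: tool x end raised by tilt
    x=np.array([np.cos(a)*np.cos(tilt),np.sin(a)*np.cos(tilt),np.sin(tilt)])
    y=np.array([np.sin(a),-np.cos(a),0]); z=np.cross(x,y)
    q=Ro.from_matrix(np.stack([x,y,z],1)).as_quat(); return q[[3,0,1,2]]
def st(msg=""):
    s=env.get_state(); print(msg,"t",round(s["time"],2),"tcp",s["tcp_pos"].round(4),"F",s["force"].round(2),"op",round(s["opening"],4)); return s
E
python3 - <<'E'
from h import *
SA=np.radians(-65)
for n,p,a in(("cup",(.4815,.3003,.147),SA),("cuphi",(.4815,.3003,.24),SA),("cupd",(.652,.016,.09),SA),("cupd_hi",(.652,.016,.2),SA),("cupd0",(.652,.016,.09),0),("tray",(*tx(.0745),.08),TA),("trayL",(*tx(-.032),.2),TA),("boxd",(.4475,.0185,.09),np.radians(-11.35)),("boxdhi",(.4475,.0185,.2),np.radians(-11.35))):
    for da in(0,np.pi):
        q=kin.inverse_kinematics(list(p),quat(a+da)); print(n,da>0,None if q is None else np.round(q,2))
E
```

```text
cup False [-0.42  0.52 -0.31  1.92  0.23  0.73  2.71]
cup True [-0.92  0.52  0.33  1.96 -0.25  0.7  -0.  ]
cuphi False [-0.46  0.39 -0.26  1.87  0.12  0.91  2.8 ]
cuphi True [-0.97  0.39  0.38  1.9  -0.18  0.89 -0.06]
cupd False [-0.85  1.19  1.25  1.8  -1.24  1.2  -1.87]
cupd True [-0.4   0.73  0.4   1.77 -0.41  0.72  0.65]
cupd_hi False [-0.86  0.97  1.26  1.75 -0.99  1.22 -2.01]
cupd_hi True [-0.51  0.61  0.56  1.73 -0.39  0.92  0.64]
cupd0 False [-0.58  0.81  0.68  1.79 -0.69  0.8  -1.12]
cupd0 True [-0.29  0.7   0.24  1.76 -0.24  0.7   1.65]
tray False [-0.22  1.    1.05  1.9  -1.09  0.96 -1.31]
tray True [ 0.01  0.77  0.64  1.89 -0.68  0.72  1.51]
trayL False [-0.53  0.76  1.27  2.06 -0.88  1.03 -1.47]
trayL True [-0.17  0.42  0.64  2.04 -0.36  0.79  1.16]
boxd False [-0.77  0.6   0.75  2.27 -0.82  0.56 -1.15]
boxd True [-0.45  0.49  0.33  2.26 -0.36  0.45  1.54]
boxdhi False [-0.9   0.35  0.87  2.22 -0.4   0.74 -1.53]
boxdhi True [-0.65  0.28  0.54  2.21 -0.22  0.71  1.42]
```

Run:
```python
from h import *
SA=np.radians(-65)+np.pi
env.reach([.4815,.3003,.23],quat(SA)); st("hi")
env.grip(.046,25); st("open")
print(env.movel([.4815,.3003,.147],.1,stop_force=6)); st("down")
im,d=camera("scene"); cv2.imwrite("pics/cupg.png",cv2.resize(im[60:220,340:560],None,fx=3,fy=3))
env.grip(.02,25); st("grip")
env.movel([.4815,.3003,.24],.12); st("up")
im,d=camera("scene"); cv2.imwrite("pics/cupl.png",cv2.resize(im[20:220,340:560],None,fx=3,fy=3))
```

```text
hi t 1.88 tcp [0.4808 0.3022 0.2301] F [-0.66  0.8  -0.42] op 0.0854
open t 2.35 tcp [0.4815 0.3004 0.23  ] F [ 0.58 -0.04  0.4 ] op 0.0461
False
down t 3.33 tcp [0.4819 0.3005 0.1475] F [0.48 0.17 0.23] op 0.0458
grip t 3.66 tcp [0.4819 0.3006 0.1478] F [-0.38 -0.93  6.02] op 0.0308
up t 4.58 tcp [0.481  0.3001 0.2392] F [ 0.42  0.11 -0.61] op 0.0306
```

View pics/cupg.png

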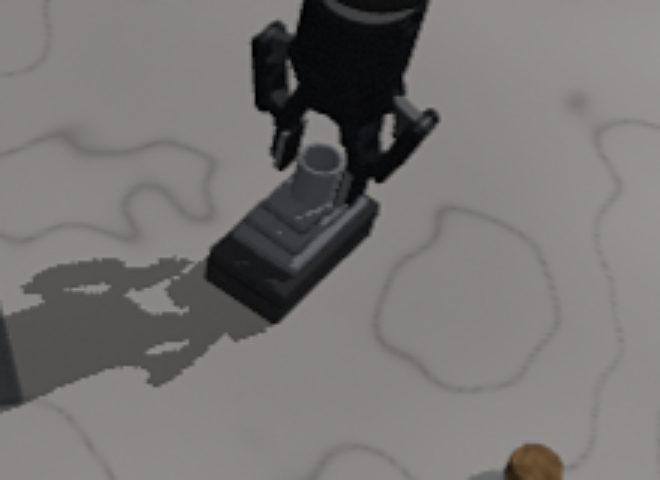

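View pics/cupl.png

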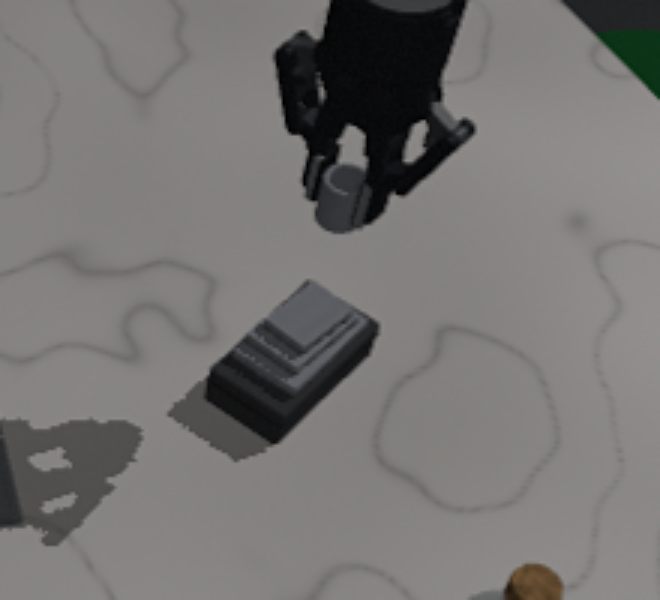

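The first crop shows the fingers straddling the cup, and the second shows the cup gripped upright at about (345,200) with the lids and box undisturbed. Next is placing the cup.

Run:
```python
from h import *
SA=np.radians(-65)+np.pi
env.reach([.652,.016,.21],quat(SA)); env.dwell(.3); st("hi")
im,d,W=cloud("top"); 
env.movel([.652,.016,.105],.12); env.dwell(.3); st()
print(env.movel([.652,.016,.082],.03,stop_force=4)); s=st("down")
env.grip(.044); st("rel")
env.movel([.652,.016,.20],.12)
env.reach([.55,.2,.26],quat(SA)); 
im,d,W=cloud("top"); cv2.imwrite("pics/t1.png",im); np.save("top1.npy",W); st()
```

```text
hi t 6.19 tcp [0.6519 0.0172 0.2102] F [-0.97  0.47 -0.91] op 0.0305
 t 7.57 tcp [0.6523 0.016  0.1055] F [-0.27 -0.41  0.01] op 0.0303
True
down t 8.18 tcp [0.6518 0.016  0.0857] F [-0.8  -0.15  4.34] op 0.0301
rel t 8.47 tcp [0.651  0.0161 0.085 ] F [0.03 0.44 0.03] op 0.0439
 t 10.5 tcp [0.5508 0.1978 0.2596] F [ 0.36 -0.05 -0.71] op 0.0438
```

View pics/t1.png

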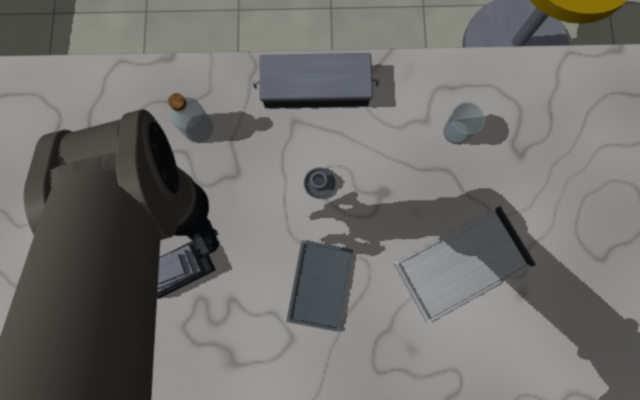

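The cup stands in the round dish at (319,180). I'll move clear and re-measure the lids.

```bash
cat >> meas.py <<'E'
from scipy.optimize import minimize
def fitrect(P,c0,a0,L,B,ztop,label="",below=.010):
    """fit top face of L x B slab at height ztop: points near ztop inside, lower outside"""
    P=P.reshape(-1,3); P=P[np.isfinite(P).all(1)]
    P=P[(np.hypot(*(P[:,:2]-c0).T)<np.hypot(L,B)/2+.02)&(P[:,2]<ztop+.006)]
    r=np.clip((P[:,2]-(ztop-below/2))/(below/2),-1,1)
    def cost(p):
        a=np.radians(p[2]); d=P[:,:2]-p[:2]
        x=d@[np.cos(a),np.sin(a)]; y=d@[-np.sin(a),np.cos(a)]; s=.001
        return -(r/(1+np.exp(-(L/2-abs(x))/s))/(1+np.exp(-(B/2-abs(y))/s))).sum()
    b=None
    for da in(-2,0,2):
        x0=np.array([*c0,a0+da]); sim=np.array([x0,x0+[.004,0,0],x0+[0,.004,0],x0+[0,0,3]])
        q=minimize(cost,x0,method="Nelder-Mead",options=dict(initial_simplex=sim,xatol=1e-5,fatol=1e-3))
        if b is None or q.fun<b.fun:b=q
    print(label,b.x.round(4),round(b.fun,1),"n",len(P)); return b.x
E
python3 - <<'E'
from meas import *
from h import st,quat
SA=np.radians(-65)+np.pi
env.reach([.56,-.12,.3],quat(SA)); env.dwell(.1)
for n in("top","scene"):
    im,d,W=cloud(n); cv2.imwrite(f"pics/{n}2.png",im); np.save(f"{n}2.npy",W)
    fitrect(W,np.array([.482,.298]),-68,.056,.038,.066,n+" small")
    fitrect(W,np.array([.482,.296]),-66,.074,.047,.056,n+" med(part)")
    P=W.reshape(-1,3); m=(P[:,2]>.03)&(P[:,2]<.045)&(np.hypot(P[:,0]-.652,P[:,1]-.016)<.03)
    if m.sum()>5: print("cup",m.sum(),cv2.minEnclosingCircle(P[m][:,:2].astype(np.float32)))
    m=(P[:,2]>.005)&(P[:,2]<.013)&(np.hypot(P[:,0]-.652,P[:,1]-.016)<.04)&(np.hypot(P[:,0]-.652,P[:,1]-.016)>.024)
    if m.sum()>5: print("rim",m.sum(),cv2.minEnclosingCircle(P[m][:,:2].astype(np.float32)))
st()
E
```

```text
top small [  0.4824   0.3    -69.8985] -467.8 n 2450
top med(part) [  0.4822   0.2971 -66.622 ] -242.6 n 2713
cup 90 ((0.6516406536102295, 0.017223522067070007), 0.015894856303930283)
rim 233 ((0.6521676182746887, 0.015790779143571854), 0.03315213695168495)
scene small [  0.479    0.2992 -68.5662] -251.9 n 1425
scene med(part) [  0.4793   0.2959 -66.7058] -128.1 n 1579
cup 115 ((0.6500380039215088, 0.016138363629579544), 0.016733121126890182)
rim 215 ((0.6502782702445984, 0.01574910804629326), 0.03351439908146858)
 t 11.93 tcp [ 0.5603 -0.1185  0.2997] F [ 0.39 -0.2   0.17] op 0.044
```

View pics/scene2.png

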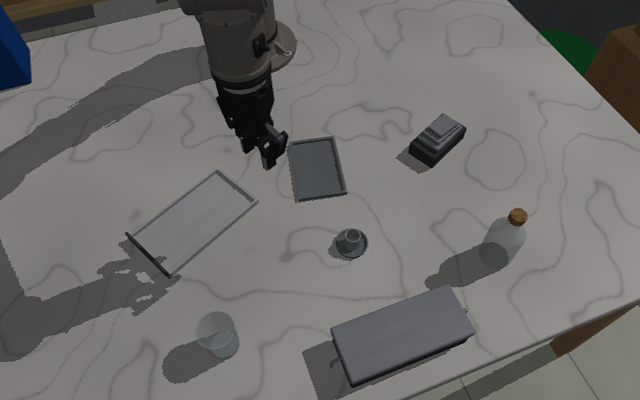

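The cup sits at (350,240), concentric with the dish to about 1 mm. Now the small lid: I'll find the medium lid's top by touch, back off and grip.

```bash
cat >> h.py <<'E'
def pick(c,ang,op,width,ztouch,est,back,f=25,zhi=.22):
    """touch the surface under the lid (height ztouch) with open tips, back off, grip, lift. est: tip reach"""
    q=quat(ang); c=np.array(c)
    env.reach([*c,zhi],q); env.grip(op,f); env.dwell(.2)
    p=lambda z:[c[0],c[1],z]
    env.movel(p(ztouch+est+.012),.12); env.dwell(.25)
    hit=env.movel(p(ztouch+est-.010),.02,stop_force=4); s=st("touch %s"%hit)
    z=s["tcp_pos"][2]; print("tip reach",round(z-ztouch,4))
    if not hit: return None
    zg=z+back
    env.movel(p(zg),.05); env.dwell(.1)
    env.grip(width-.012,f); s=st("grip"); env.dwell(.1)
    s=st("settled"); zg=s["tcp_pos"][2]
    env.movel(p(zg+.02),.05); env.movel(p(zhi),.15); st("up")
    return zg
E
python3 - <<'E'
from h import *
a=np.radians(-69.3)+np.pi
print(pick([.4815,.2995],a,.046,.038,.056,.070,.003))
im,d=camera("scene"); cv2.imwrite("pics/sl.png",cv2.resize(im[20:220,340:560],None,fx=3,fy=3))
E
```

```text
touch True t 15.7 tcp [0.4816 0.2995 0.1262] F [-0.7   0.39  7.72] op 0.0464
tip reach 0.0702
grip t 16.27 tcp [0.4814 0.2995 0.1291] F [-0.5   0.87  0.44] op 0.0368
settled t 16.38 tcp [0.4815 0.2995 0.1291] F [ 0.01 -0.72  0.49] op 0.0374
up t 17.55 tcp [0.481  0.2994 0.2194] F [-0.76 -0.54 -0.81] op 0.0372
0.12907754952816752
```

View pics/sl.png

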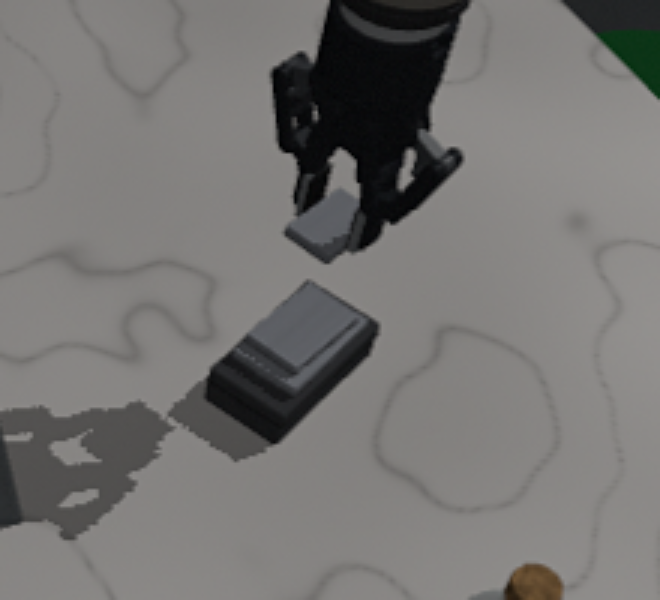

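The small lid is held level at (330,230), and the medium lid was left in place. I'll place it in the tray.

Run:
```python
from meas import *
from h import *
q=quat(TA+np.pi); c=tx(.0745)
env.reach([*c,.2],q); env.dwell(.2)
env.movel([*c,.092],.12); env.dwell(.3); st()
print(env.movel([*c,.074],.02,stop_force=4)); st("down")
env.dwell(.1)
env.grip(.048); st("rel")
env.movel([*c,.2],.12); 
env.reach([.56,0.1,.3],q); env.dwell(.1)
for n in("top","scene"):
    im,d,W=cloud(n); cv2.imwrite(f"pics/{n}3.png",im); np.save(f"{n}3.npy",W)
    r=fitrect(W,c,np.degrees(TA),.056,.038,.014,n+" small")
    dd=r[:2]-TRAY; R=np.array([[np.cos(TA),np.sin(TA)],[-np.sin(TA),np.cos(TA)]]); print("tray frame",R@dd)
    fitrect(W,np.array([.4815,.296]),-66,.074,.047,.056,n+" med")
    fitrect(W,np.array([.483,.296]),-65,.092,.056,.046,n+" large(part)")
st()
```

```text
t 21.4 tcp [ 0.5169 -0.3297  0.0924] F [-0.26  0.02 -0.4 ] op 0.037
True
down t 22.11 tcp [ 0.5166 -0.3296  0.0771] F [-1.54  1.38  5.37] op 0.0371
rel t 22.48 tcp [ 0.5161 -0.329   0.0763] F [-0.28 -0.51  1.04] op 0.048
top small [  0.5176  -0.3303 -63.3628] -402.9 n 2225
tray frame [0.07550575 0.00048643]
top med [  0.4815   0.296  -68.    ] -0.0 n 0
top large(part) [  0.483   0.296 -67.   ] -0.0 n 0
scene small [  0.5151  -0.3303 -63.7746] -404.6 n 1898
tray frame [ 0.07435903 -0.00165347]
scene med [  0.4788   0.2968 -66.8359] -419.1 n 1921
scene large(part) [  0.481    0.2962 -64.3639] -168.1 n 2164
 t 25.48 tcp [0.5601 0.0989 0.2999] F [-0.11 -0.14  0.81] op 0.0475
```

View pics/top3.png

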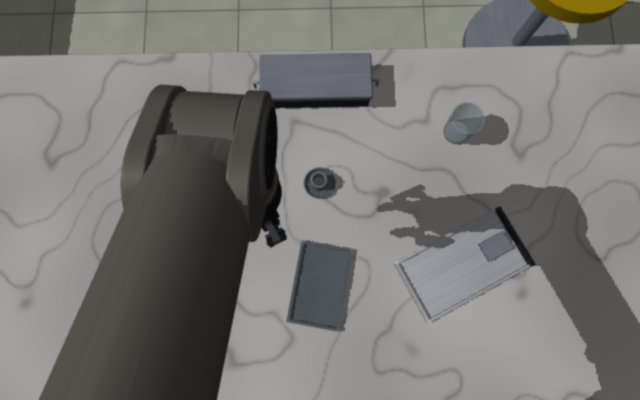

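The small lid lies at (495,246) in the picture, tray x ≈ 0.075, y ≈ 0, aligned within 0.5°. Next is the medium lid.

```bash
cat >> h.py <<'E'
def tiltpose(xm,zm,t,h,y=0):
    p=tx(xm-h*np.sin(t),y); return np.array([p[0],p[1],zm+h*np.cos(t)]), quat(TA+np.pi,-t)
E
python3 - <<'E'
from h import *
for xm in(.0305,-.0315):
    for dz in(.1,.012,0):
        p,q=tiltpose(xm,.011+dz,.187,.073); print(p.round(4),Ro.from_quat(q[[1,2,3,0]]).as_matrix()[:,2].round(3),np.round(kin.inverse_kinematics(list(p),q),2))
a=np.radians(-66.8)+np.pi
print("zg",pick([.481,.297],a,.056,.047,.046,.069,.003))
im,d=camera("scene"); cv2.imwrite("pics/ml.png",cv2.resize(im[20:220,340:560],None,fx=3,fy=3))
E
```

```text
[ 0.4908 -0.2782  0.1827] [ 0.084 -0.166 -0.983] [-0.26  0.51  0.79  2.06 -0.44  0.6   1.25]
[ 0.4908 -0.2782  0.0947] [ 0.084 -0.166 -0.983] [-0.1   0.63  0.58  2.09 -0.53  0.41  1.31]
[ 0.4908 -0.2782  0.0827] [ 0.084 -0.166 -0.983] [-0.08  0.65  0.56  2.09 -0.54  0.39  1.32]
[ 0.4629 -0.2228  0.1827] [ 0.084 -0.166 -0.983] [-0.41  0.45  0.84  2.17 -0.39  0.55  1.15]
[ 0.4629 -0.2228  0.0947] [ 0.084 -0.166 -0.983] [-0.22  0.58  0.6   2.2  -0.52  0.36  1.23]
[ 0.4629 -0.2228  0.0827] [ 0.084 -0.166 -0.983] [-0.19  0.6   0.56  2.2  -0.53  0.33  1.24]
touch True t 28.7 tcp [0.4811 0.297  0.1143] F [-1.71  0.05  7.66] op 0.0558
tip reach 0.0683
grip t 29.29 tcp [0.4809 0.2969 0.1173] F [-0.42 -0.31  1.77] op 0.0458
settled t 29.39 tcp [0.4809 0.2969 0.1173] F [-1.16 -1.09  1.66] op 0.0465
up t 30.64 tcp [0.4804 0.297  0.2194] F [-0.42  0.72 -2.04] op 0.0464
zg 0.11730468534270296
```

View pics/ml.png

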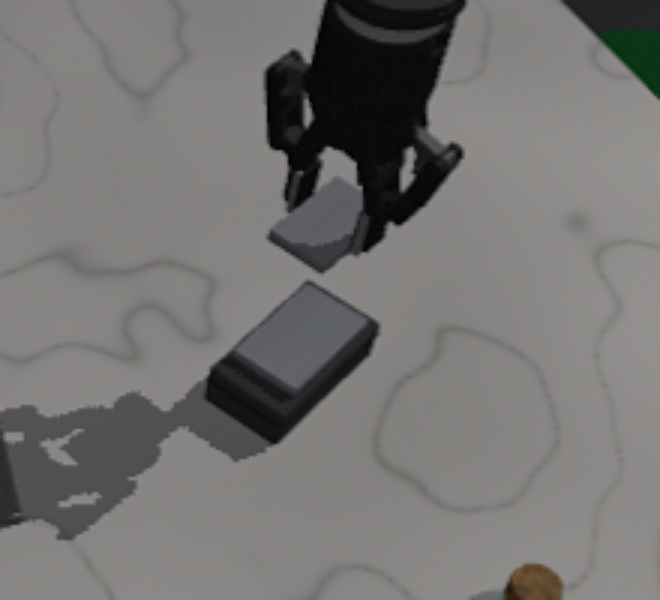

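The medium lid is held level at (320,225). I'll place it tilted.

```bash
python3 - <<'E'
from meas import *
from h import *
t=.187;h=.0713;xm=.0305
p,q=tiltpose(xm,.0109,t,h)
up=lambda dz:list(p+[0,0,dz])
env.reach(up(.12),q); env.dwell(.2)
env.movel(up(.012),.12); env.dwell(.3); st()
print(p, env.movel(up(-.003),.02,stop_force=4)); st("down")
env.dwell(.1)
im,d=camera("scene"); cv2.imwrite("pics/mp.png",cv2.resize(im[140:300,100:300],None,fx=4,fy=3.6))
env.grip(.057); st("rel")
env.movel(up(.10),.12); 
env.reach([.60,0.12,.3],quat(TA+np.pi)); env.dwell(.1)
for n in("top","scene"):
    im,d,W=cloud(n); cv2.imwrite(f"pics/{n}4.png",im); np.save(f"{n}4.npy",W)
    if n=="scene": fitrect(W,np.array([.481,.296]),-65,.092,.056,.046,n+" large")
    if n=="scene": fitrect(W,np.array([.484,.2935]),-64.5,.124,.068,.036,n+" box(part)")
st()
E
python3 - <<'E'
import cv2,numpy as np
a=cv2.imread("pics/top4.png")[190:330,380:560]; cv2.imwrite("pics/t4z.png",cv2.resize(a,None,fx=4,fy=4,interpolation=cv2.INTER_CUBIC))
E
```

```text
t 34.34 tcp [ 0.4912 -0.2785  0.0933] F [ 0.11  0.48 -0.65] op 0.0465
[ 0.49094827 -0.27850572  0.08095698] True
down t 34.94 tcp [ 0.4909 -0.2785  0.0808] F [-1.58  1.77  6.85] op 0.0463
rel t 35.36 tcp [ 0.4904 -0.278   0.0802] F [-1.02  0.18 -0.29] op 0.0569
scene large [  0.4809   0.2962 -64.5242] -419.3 n 2186
scene box(part) [  0.4781   0.2959 -64.4007] -192.0 n 2688
 t 38.16 tcp [0.6    0.1188 0.2999] F [-0.22  0.3   0.11] op 0.0566
```

View pics/mp.png

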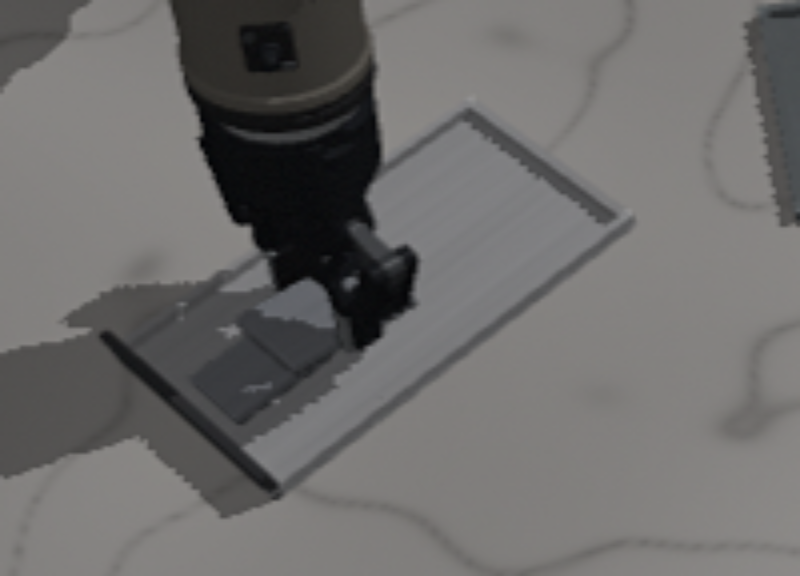

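View pics/t4z.png

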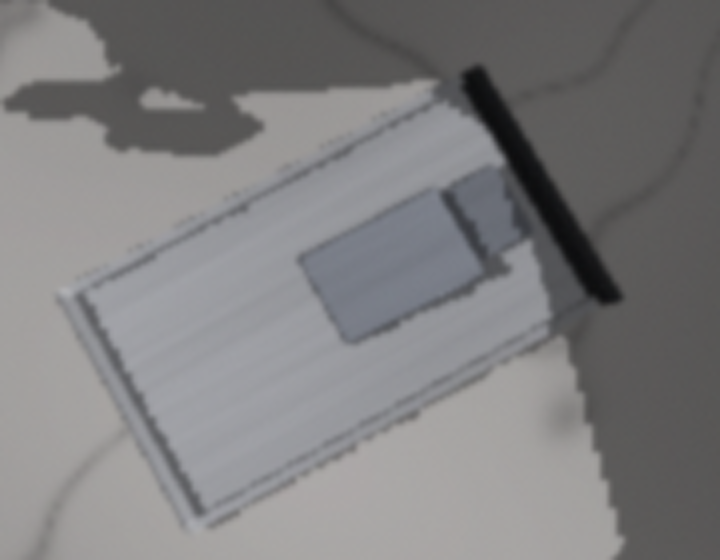

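The picture shows the medium lid in line and overlapping the small one, with the small lid visible at (485,210). I'll measure the height profile.

```bash
cat > prof.py <<'E'
from h import *
def prof(W,x0=-.1,x1=.115):
    P=W.reshape(-1,3);P=P[np.isfinite(P).all(1)]
    R=np.array([[np.cos(TA),np.sin(TA)],[-np.sin(TA),np.cos(TA)]]); xy=(P[:,:2]-TRAY)@R.T; z=P[:,2]
    m=abs(xy[:,1])<.015
    out=[]
    for x in np.arange(x0,x1,.004):
        k=m&(abs(xy[:,0]-x)<.002); 
        # side extent
        kk=(abs(xy[:,0]-x)<.003)&(abs(xy[:,1])<.045)&(z>.0095)
        y=xy[kk,1]
        out.append(f"{x*1e3:.0f}: z {np.median(z[k])*1e3:.1f} y[{y.min()*1e3:.0f},{y.max()*1e3:.0f}]" if k.sum() and len(y) else f"{x*1e3:.0f}: z {np.median(z[k])*1e3 if k.sum() else -1:.1f}")
    print(" | ".join(out))
    return xy,z
E
python3 - <<'E'
from prof import *
for n in("top4","scene4"): print(n);prof(np.load(n+".npy"),-.02,.118)
E
```

```text
top4
-20: z 4.1 | -16: z 3.4 | -12: z 3.2 | -8: z 4.7 y[-22,24] | -4: z 13.5 y[-22,24] | 0: z 14.4 y[-22,24] | 4: z 15.4 y[-22,24] | 8: z 16.0 y[-22,24] | 12: z 17.0 y[-22,24] | 16: z 16.9 y[-22,24] | 20: z 18.0 y[-22,25] | 24: z 19.0 y[-22,25] | 28: z 19.5 y[-22,25] | 32: z 20.5 y[-22,24] | 36: z 21.5 y[-23,24] | 40: z 22.4 y[-22,24] | 44: z 23.5 y[-22,24] | 48: z 24.8 y[-22,24] | 52: z 25.0 y[-22,24] | 56: z 25.8 y[-22,24] | 60: z 26.4 y[-22,24] | 64: z 26.7 y[-22,24] | 68: z 24.9 y[-19,21] | 72: z 13.6 y[-18,20] | 76: z 13.2 y[-18,20] | 80: z 13.3 y[-17,19] | 84: z 13.1 y[-18,19] | 88: z 13.3 y[-18,19] | 92: z 13.2 y[-18,20] | 96: z 13.3 y[-18,19] | 100: z 13.8 y[-18,20] | 104: z 12.6 y[-10,18] | 108: z 3.8 y[-45,45] | 112: z 15.0 y[-45,45] | 116: z 25.2 y[-45,44]
scene4
-20: z 5.2 | -16: z 4.7 | -12: z 4.4 | -8: z 8.7 y[-20,20] | -4: z 15.8 y[-25,23] | 0: z 15.4 y[-25,24] | 4: z 16.6 y[-24,23] | 8: z 17.7 y[-25,23] | 12: z 18.4 y[-25,23] | 16: z 18.5 y[-25,23] | 20: z 20.1 y[-25,23] | 24: z 20.5 y[-24,23] | 28: z 21.4 y[-24,23] | 32: z 21.9 y[-23,25] | 36: z 23.4 y[-25,25] | 40: z 24.2 y[-24,24] | 44: z 24.2 y[-23,24] | 48: z 25.0 y[-25,24] | 52: z 26.0 y[-23,24] | 56: z 26.6 y[-25,24] | 60: z 26.8 y[-25,23] | 64: z 27.9 y[-24,22] | 68: z 15.8 y[-24,21] | 72: z 14.7 y[-21,19] | 76: z 14.4 y[-20,19] | 80: z 15.1 y[-20,18] | 84: z 14.4 y[-20,18] | 88: z 14.9 y[-20,18] | 92: z 15.1 y[-20,18] | 96: z 14.7 y[-20,19] | 100: z 15.1 y[-21,19] | 104: z 5.7 y[-17,17] | 108: z 5.5 | 112: z 26.8 y[-45,45] | 116: z 24.9 y[-44,45]
```

The profile matches the plan: the medium lid slopes about 0.19 rad, its centre is at tray x ≈ 0.031, and it is centred. Next is the large lid.

Run:
```python
from meas import *
from h import *
a=np.radians(-64.5)+np.pi
zg=pick([.483,.2963],a,.065,.056,.036,.066,.0035,f=30)
im,d=camera("scene"); cv2.imwrite("pics/ll.png",cv2.resize(im[20:220,340:560],None,fx=3,fy=3))
print("zg",zg)
```

```text
touch True t 41.46 tcp [0.483  0.2963 0.1023] F [-0.86 -0.22  7.07] op 0.0649
tip reach 0.0663
grip t 42.05 tcp [0.4829 0.2963 0.1059] F [-1.15 -0.67  3.5 ] op 0.0551
settled t 42.15 tcp [0.4829 0.2963 0.1059] F [-1.12 -0.21  3.19] op 0.0555
up t 43.48 tcp [0.4824 0.2963 0.2192] F [-0.02 -0.11 -1.09] op 0.0548
zg 0.10587979240158468
```

View pics/ll.png

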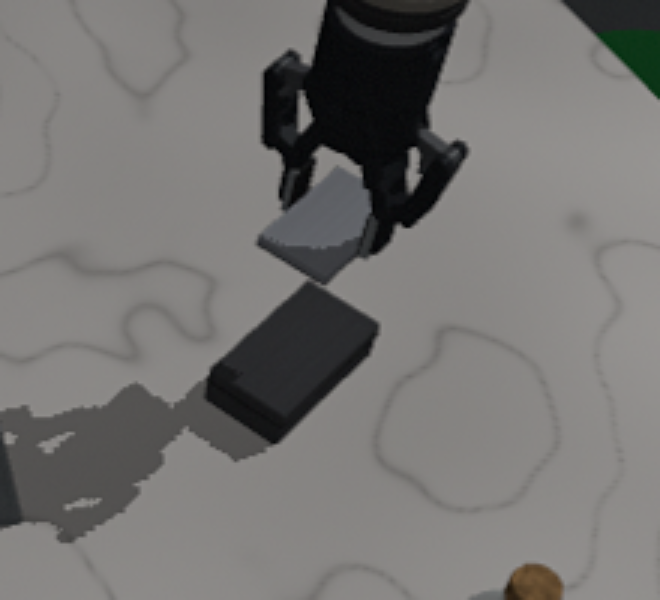

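The large lid is held level at (320,220), and the box stays bare at (295,360). I'll place it.

```bash
python3 - <<'E'
from meas import *
from prof import *
t=.1516;h=.0699;xm=-.031
p,q=tiltpose(xm,.01095,t,h)
up=lambda dz:list(p+[0,0,dz])
env.reach(up(.12),q); env.dwell(.2)
env.movel(up(.014),.12); env.dwell(.3); st()
print(p, env.movel(up(-.003),.02,stop_force=4)); st("down")
env.dwell(.1)
env.grip(.066); st("rel")
env.movel(up(.10),.12); 
env.reach([.60,0.12,.3],quat(TA+np.pi)); env.dwell(.1)
for n in("top","scene"):
    im,d,W=cloud(n); cv2.imwrite(f"pics/{n}5.png",im); np.save(f"{n}5.npy",W); prof(W)
    if n=="scene": fitrect(W,np.array([.482,.294]),-64.5,.124,.068,.036,n+" box",below=.02)
st()
E
python3 - <<'E'
import cv2,numpy as np
a=cv2.imread("pics/top5.png")[190:330,380:560]; cv2.imwrite("pics/t5z.png",cv2.resize(a,None,fx=4,fy=4,interpolation=cv2.INTER_CUBIC))
E
```

```text
t 46.98 tcp [ 0.4648 -0.2259  0.0944] F [ 0.02 -1.02 -0.83] op 0.0549
[ 0.46452797 -0.22597479  0.0800483 ] True
down t 47.66 tcp [ 0.4644 -0.226   0.0799] F [-1.66  2.    7.66] op 0.055
rel t 48.02 tcp [ 0.464  -0.2256  0.0793] F [-0.26  0.43 -0.42] op 0.0658
-100: z 3.7 | -96: z 3.7 | -92: z 3.6 | -88: z 3.5 | -84: z 3.4 | -80: z 3.4 y[-25,27] | -76: z 12.8 y[-27,28] | -72: z 15.1 y[-27,29] | -68: z 14.5 y[-27,28] | -64: z 15.8 y[-27,29] | -60: z 16.1 y[-27,28] | -56: z 16.4 y[-28,28] | -52: z 17.1 y[-27,28] | -48: z 17.5 y[-27,29] | -44: z 18.3 y[-27,29] | -40: z 19.3 y[-27,29] | -36: z 20.2 y[-27,29] | -32: z 20.0 y[-27,28] | -28: z 20.7 y[-27,29] | -24: z 20.9 y[-27,29] | -20: z 22.9 y[-27,29] | -16: z 23.2 y[-26,29] | -12: z 23.4 y[-27,29] | -8: z 23.9 y[-27,29] | -4: z 24.4 y[-26,29] | 0: z 25.2 y[-27,29] | 4: z 26.1 y[-27,29] | 8: z 27.1 y[-27,29] | 12: z 26.8 y[-27,29] | 16: z 18.5 y[-21,29] | 20: z 18.1 y[-22,25] | 24: z 19.6 y[-23,25] | 28: z 19.8 y[-23,24] | 32: z 20.7 y[-22,24] | 36: z 21.4 y[-22,24] | 40: z 22.1 y[-22,24] | 44: z 22.5 y[-22,24] | 48: z 23.9 y[-22,24] | 
[... 997 characters left out ...]
.8 y[-30,27] | 16: z 19.0 y[-30,27] | 20: z 20.0 y[-24,24] | 24: z 20.5 y[-24,24] | 28: z 21.7 y[-24,23] | 32: z 21.8 y[-24,24] | 36: z 22.6 y[-25,26] | 40: z 23.4 y[-23,24] | 44: z 24.8 y[-24,23] | 48: z 25.1 y[-24,24] | 52: z 25.4 y[-23,24] | 56: z 26.4 y[-25,24] | 60: z 27.8 y[-24,24] | 64: z 27.7 y[-24,23] | 68: z 15.4 y[-24,22] | 72: z 15.3 y[-21,19] | 76: z 15.0 y[-20,32] | 80: z 14.8 y[-20,32] | 84: z 14.9 y[-20,19] | 88: z 14.3 y[-19,19] | 92: z 15.1 y[-27,18] | 96: z 15.0 y[-20,18] | 100: z 15.2 y[-19,19] | 104: z 5.1 y[-17,17] | 108: z 4.9 | 112: z 26.6 y[-44,45]
scene box [  0.4788   0.2957 -64.4089] -672.6 n 3187
 t 50.68 tcp [0.5999 0.1186 0.2999] F [ 0.34  0.74 -0.04] op 0.0662
```

View pics/t5z.png

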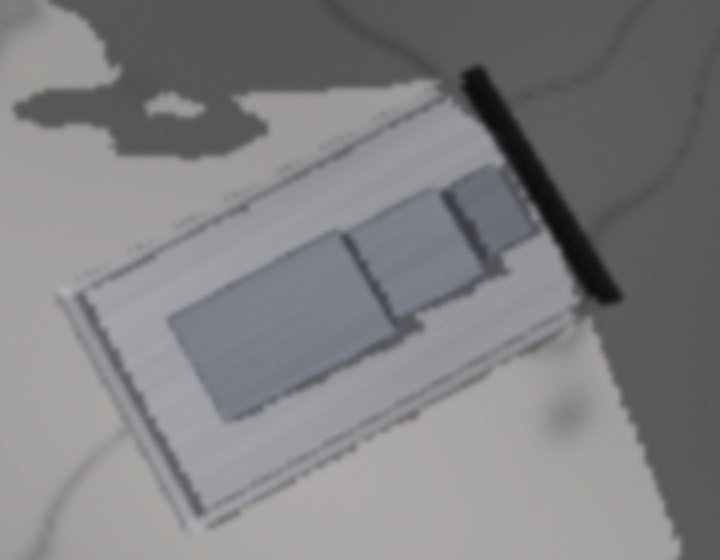

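View pics/scene5.png

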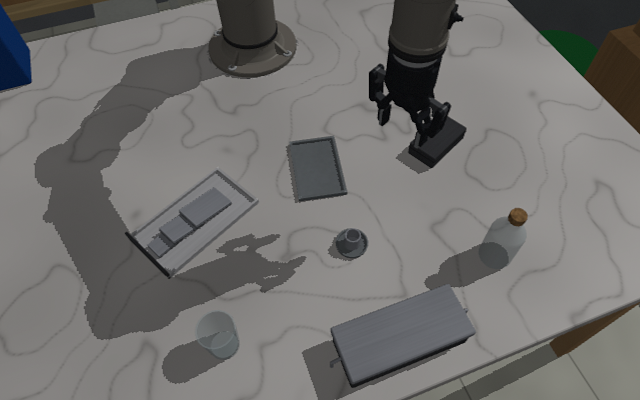

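The row is right: large lid from tray x ≈ -78 to 15 mm, sloping about 0.15 rad; medium and small unmoved. The gripper hides part of the box, so I'll move clear, re-measure it, then pick it.

Run:
```python
from meas import *
from h import *
SA=np.radians(-64.5)+np.pi
env.reach([.56,-.06,.3],quat(SA)); env.dwell(.1)
for n in("top","scene"):
    im,d,W=cloud(n); fitrect(W,np.array([.483,.294]),-64.5,.124,.068,.036,n+" box",below=.02)
    cv2.imwrite(f"pics/{n}6.png",im)
st()
```

```text
top box [  0.4848   0.296  -64.4072] -1956.8 n 6636
scene box [  0.4789   0.2954 -64.2278] -1062.7 n 3874
 t 51.65 tcp [ 0.5606 -0.0583  0.2998] F [-0.18  0.33  0.35] op 0.0658
```

Run:
```python
from h import *
a=np.radians(-64.4)+np.pi; c=[.483,.295]; q=quat(a)
env.reach([*c,.18],q); env.grip(.085,60); env.dwell(.3); st()
print(env.movel([*c,.0785],.08,stop_force=8)); env.dwell(.1); st("down")
im,d=camera("scene"); cv2.imwrite("pics/bg.png",cv2.resize(im[60:220,340:560],None,fx=3,fy=3))
env.grip(.055,60); env.dwell(.2); s=st("grip"); z=s["tcp_pos"][2]
env.movel([*c,z+.02],.05); env.movel([*c,.2],.12); env.dwell(.1); st("up")
im,d=camera("scene"); cv2.imwrite("pics/bl.png",cv2.resize(im[20:220,340:560],None,fx=3,fy=3))
```

```text
t 53.71 tcp [0.483 0.295 0.18 ] F [-0.74  0.98 -0.49] op 0.085
False
down t 55.23 tcp [0.4832 0.2952 0.0789] F [-0.16 -0.39  0.81] op 0.0854
grip t 55.78 tcp [0.4832 0.2952 0.0791] F [-1.7  -0.39  5.1 ] op 0.0672
up t 57.43 tcp [0.4825 0.2948 0.1992] F [-0.65  0.55 -5.43] op 0.067
```

View pics/bl.png

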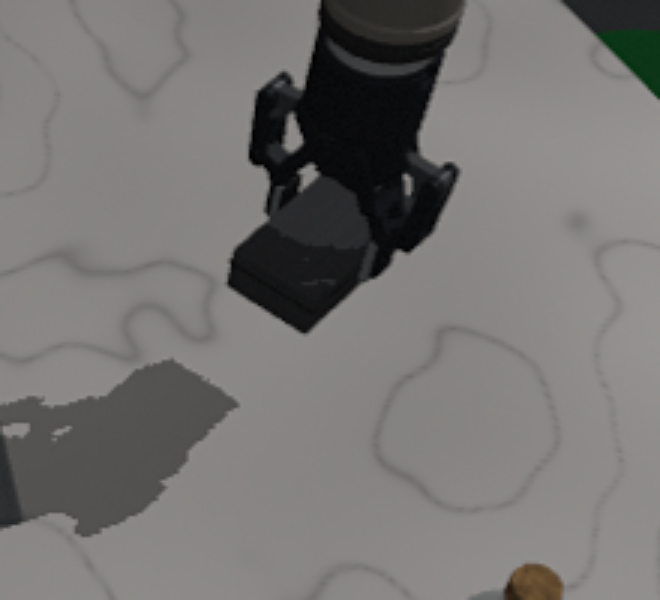

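The box is held level at about (300,270). I'll set it in its dish.

Run:
```python
from meas import *
from prof import *
a=np.radians(-11.35)+np.pi; c=[.4475,.0185]; q=quat(a)
env.reach([*c,.19],q); env.dwell(.3); st("hi")
env.movel([*c,.10],.1); env.dwell(.3); st()
print(env.movel([*c,.079],.02,stop_force=5)); st("down"); env.dwell(.1)
im,d=camera("scene"); cv2.imwrite("pics/bp.png",cv2.resize(im[80:220,240:400],None,fx=4,fy=4))
env.grip(.085); st("rel")
env.movel([*c,.19],.1)
env.reach([.48,.32,.28],q); env.dwell(.3)
for n in("top","scene"):
    im,d,W=cloud(n); cv2.imwrite(f"pics/{n}7.png",im); np.save(f"{n}7.npy",W)
    fitrect(W,np.array(c),-11.35,.124,.068,.040,n+" box",below=.02)
    P=W.reshape(-1,3); P=P[np.isfinite(P).all(1)]; m=(np.hypot(P[:,0]-c[0],P[:,1]-c[1])<.03); A=np.c_[P[m][:,:2]-c,np.ones(m.sum())]; print("box top plane",np.linalg.lstsq(A,P[m][:,2],rcond=None)[0].round(4))
    P=W.reshape(-1,3); m=(P[:,2]>.03)&(P[:,2]<.045)&(np.hypot(P[:,0]-.652,P[:,1]-.016)<.03)
    print("cup",m.sum(),cv2.minEnclosingCircle(P[m][:,:2].astype(np.float32)) if m.sum() else 0)
st()
```

```text
hi t 58.9 tcp [0.4477 0.0192 0.1899] F [ 0.1   0.68 -6.51] op 0.0672
 t 60.25 tcp [0.4477 0.0187 0.1003] F [ 0.3   0.06 -5.33] op 0.0668
True
down t 61.05 tcp [0.4475 0.0185 0.083 ] F [-0.33 -0.48  5.89] op 0.0665
rel t 61.52 tcp [0.4465 0.0185 0.0824] F [0.38 0.46 0.29] op 0.0852
top box [  0.4492   0.0182 -11.2411] -2086.5 n 6794
box top plane [-0.0028  0.001   0.0394]
cup 92 ((0.6509947180747986, 0.017245052382349968), 0.016193294897675514)
scene box [  0.4443   0.0188 -11.3884] -1244.8 n 4291
box top plane [-0.0019 -0.0065  0.0402]
cup 119 ((0.6502497792243958, 0.01607488840818405), 0.01641162857413292)
 t 64.36 tcp [0.4801 0.3195 0.28  ] F [-0.66 -0.48 -0.  ] op 0.085
```

View pics/top7.png

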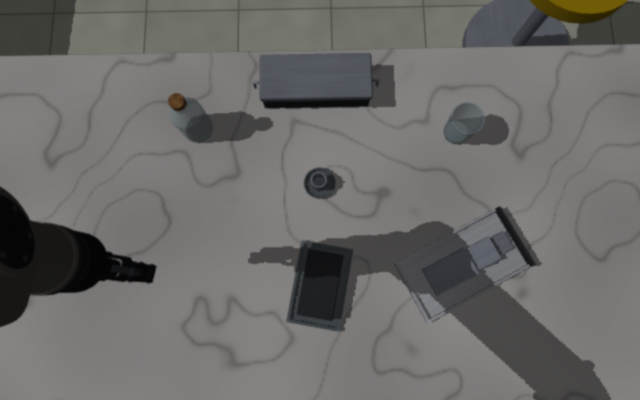

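View pics/scene7.png

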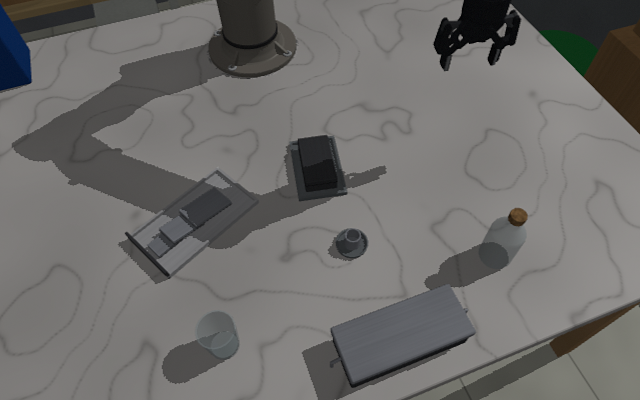

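The box sits centred and flat in its dish at (323,284). The row in the tray, the cup (319,180), the bottle and the beaker look unchanged, and the arm is clear. One last profile check from these pictures, then I hand in.

Run:
```python
from prof import *
prof(np.load("top7.npy"),-.084,.116)
env.dwell(.5); st("before"); job.job_done(); print("handed in")
```

```text
-84: z 3.3 | -80: z 4.0 y[-23,20] | -76: z 12.3 y[-27,28] | -72: z 14.6 y[-27,29] | -68: z 14.3 y[-27,28] | -64: z 15.6 y[-27,28] | -60: z 16.1 y[-27,28] | -56: z 17.0 y[-27,29] | -52: z 17.4 y[-26,29] | -48: z 17.2 y[-27,29] | -44: z 18.8 y[-27,29] | -40: z 19.0 y[-27,29] | -36: z 20.0 y[-27,28] | -32: z 20.0 y[-27,29] | -28: z 20.9 y[-27,29] | -24: z 21.5 y[-27,29] | -20: z 22.1 y[-27,29] | -16: z 22.3 y[-26,29] | -12: z 23.8 y[-26,29] | -8: z 23.1 y[-27,29] | -4: z 24.4 y[-27,29] | 0: z 25.6 y[-27,29] | 4: z 25.5 y[-26,29] | 8: z 26.6 y[-27,29] | 12: z 26.3 y[-27,29] | 16: z 17.7 y[-22,29] | 20: z 18.8 y[-23,25] | 24: z 18.8 y[-22,25] | 28: z 20.0 y[-22,24] | 32: z 20.4 y[-23,24] | 36: z 21.7 y[-23,24] | 40: z 22.3 y[-23,24] | 44: z 23.1 y[-22,24] | 48: z 23.9 y[-22,24] | 52: z 24.5 y[-22,24] | 56: z 25.1 y[-22,24] | 60: z 26.2 y[-22,24] | 64: z 26.6 y[-22,24] | 68: z 25.5 y[-19,18] | 72: z 14.1 y[-18,20] | 76: z 13.1 y[-18,20] | 80: z 13.7 y[-18,19] | 84: z 13.7 y[-18,19] | 88: z 13.3 y[-18,20] | 92: z 12.9 y[-18,20] | 96: z 13.5 y[-18,19] | 100: z 13.7 y[-17,19] | 104: z 12.1 y[-17,16] | 108: z 3.4 y[-32,41] | 112: z 14.5 y[-44,45]
before t 64.86 tcp [0.48 0.32 0.28] F [ 1.01 -0.09 -0.54] op 0.0852
the job is handed in; nothing more can be done
handed in
```

The stack is taken apart and the job was handed in at about 65 s of the 128 s allowed. It reports no verdict, so the figures below come from my last pictures.

| Item | Last check |
|---|---|
| Cup | Standing upright in the round dish, within about 1.5 mm of its centre |
| Small lid | Flat at tray x ≈ 75 mm, end about 9–10 mm from the stop |
| Medium lid | Centre at x ≈ 31 mm, sloping about 0.19 rad, overlapping the small lid by about 20 mm |
| Large lid | Centre at x ≈ −31 mm, sloping about 0.15 rad, overlapping the medium lid by about 20 mm |
| All three lids | Within about 1 mm of the tray's midline |
| Box | Lengthwise in its dish, within about 3 mm of centre and 0.2° of its direction, top level to within 0.01 rad |
| Bottle and beaker | Not approached; they look unmoved in the last pictures (by eye, not re-measured) |

The arm was clear of everything at hand-in.

**Disagreement:** the two cameras differed by 2–5 mm in world x on the small lid and the box, so I used the average. All limits still held with either camera's reading. No check failed.

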